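# Load a slide bin on the scanner dock and lock it

### The job

Load the blue slide bin on the scanner dock: while the lever is still up, hang the bin by its lip on the middle of the panel's rail and let it go. Then squeeze the red release button in the lever's grip, swing the lever all the way down with the button held in, and let go so that it locks over the bin; leave the white bin, the mouse and the jar where they are.

Things in the scene. Friction and masses are not known exactly. Their poses are not given: they have to be found in the camera images.
- blue_bin: BLUE slide bin to load, loose, about 0.3 kg, open top: 110 long (x) x 80 wide (y) x 70 mm high, walls 4 mm, glass slides inside (below the rim), black carrying handle above, hooked lip at the back. Origin at the centre of its underside, z up, +x towards the lipped back wall. The blue and the white bin may stand either way round in two places.
- blue_bin_handle (a point): Middle of the blue bin's handle bar, the place to pinch it: bar along the bin's x, 90 long, 14 wide (y, pinch this way), 16 mm high; its centre is over the bin's centre, 105 mm above the underside; 27 mm clear above the rim. Axes as the bin.
- blue_bin_lip (a point): Middle of the blue bin's lip channel, at the lip's underside: 61.5 mm behind (+x) the bin's centre, 66 mm above its underside, 39 mm below the handle's centre. Lip 70 mm wide (y), 4 mm thick. The channel, open downwards between back wall and flange, is 13 mm wide (x); the flange hangs 20 mm below the lip, then flares back; its end is 30 mm below the lip. Axes as the bin.
- white_bin: WHITE slide bin of the same shape and size as the blue one; leave alone. Origin at the centre of its underside.
- dock: Scanner dock fixed to the bench: white base, upright grey panel (6 mm thick, 120 mm wide, blue louvres) with the rail as its top edge, feeder box and shaft behind it, lever on its +y side. Origin on the bench below the rail's middle; x through the panel away from the robot, y along the rail, z up. Two white brackets, 154 mm high, stand 60 mm behind the panel at y = -80 and +105 mm.
- rail_mid (a point): Middle of the rail's rounded top edge, 125 mm above the bench; dock axes. The bin hangs on the near (-x) side, its back to the panel, the flange dropped behind the rail: the lip point then nearly coincides with this one (fore-and-aft play 7 mm in all; let go, the bin may lean by up to 0.13 rad). Nothing stands over the rail while the lever is up.
- lever (a joint): Locking lever's angle: 0 = level, fully down, its end towards the robot (dock -x); grows as it is raised, upper stop 1.35; starts at 1.14 to 1.30. Stays where left; about 3 N at the grip moves it. Catches stop it going down at about 1.10, 0.75 and 0.40 unless the release button is in by over 5 mm. Below 0.07 with the button let go, a catch locks it down.
- keeper (a point): End of the yellow keeper finger, 60 mm long, 16 wide, 6 mm thick, on the lever's shaft in line with the rail's middle and parallel to the lever. It swings down with the lever over the bin's lip; its underside ends 9 mm above the rail (5 mm above a seated lip), so it fouls a bin that is not seated.
- lever_grip (a point): Centre of the lever's black grip, 150 mm from the hinge, beside the middle of the release button. Grip 75 mm long (110 to 185 mm from the hinge), 28 wide along y, 26 thick. Axes turn with the lever: -x to its end, y along the hinge. A gripper pointing straight down can pinch it along y all through the swing, the grip turning between the pads.
- lever_hinge (a point): Point on the lever's hinge axis in the lever's middle plane: 150 mm to the +y side of the rail's middle, 60 mm behind it (+x of the dock), 12 mm above the rail top. The axis is level, along the rail (dock y).
- release (a joint): Travel of the red release button in the grip: 0 = out, 0.007 m = fully in. 36 x 16 mm, it stands 8 mm proud of the grip's +y face (away from the bin): 36 mm over grip and button, 29 mm when in. Sprung: 2 N to start, 7 N fully in. Squeezing grip and button between the fingers along y with 15 to 30 N presses it home; it springs out when let go.
- mouse: Black computer mouse, 100 x 56 x 32 mm, loose; leave alone. Origin under its centre.
- stain_jar: Amber glass jar, diameter 64, height 85 mm, loose; leave alone. Origin under its centre.
Mind the look-alikes: they are no part of the job. Several things look just like the blue_bin: the one meant starts farthest to the robot's left.

How it is judged (in metres and radians):
On the way, in this order (a step that is already met when the one before it is completed fails the run):
1. the blue bin hangs by its lip on the middle of the rail, let go, with the lever still up (x of blue_bin_lip in the frame of rail_mid between -0.01 and 0.01 m and y of blue_bin_lip in the frame of rail_mid between -0.02 and 0.02 m and z of blue_bin_lip in the frame of rail_mid between -0.007 and 0.007 m and angle between blue_bin's own z axis and vertical below 0.25 rad and angle between the x axis of blue_bin and the x axis of rail_mid, either way round below 0.25 rad and value of joint lever above 1 rad and contact force between the fingers and blue_bin below 0.1 N and linear speed of blue_bin below 0.03 m/s), for 0.2 s.
2. the lever is on its way down with its release button pressed (value of joint lever between 0.1 and 1 rad and value of joint release above 0.004 m), for 0.1 s.
3. the lever is fully down (value of joint lever below 0.08 rad), for 0.1 s.
At the end, for the whole second after the job is handed in: The blue bin hangs at rest by its lip on the rail: lip within 10 mm fore and aft, 20 mm sideways, 7 mm in height of the rail's middle, leaning and turned less than 0.25 rad; the lever is fully down (below 0.08 rad), its release button sprung out (under 2 mm in) (x of blue_bin_lip in the frame of rail_mid between -0.01 and 0.01 m and y of blue_bin_lip in the frame of rail_mid between -0.02 and 0.02 m and z of blue_bin_lip in the frame of rail_mid between -0.007 and 0.007 m and angle between blue_bin's own z axis and vertical below 0.25 rad and angle between the x axis of blue_bin and the x axis of rail_mid, either way round below 0.25 rad and value of joint lever below 0.08 rad and value of joint release below 0.002 m and linear speed of blue_bin below 0.02 m/s); the robot touches nothing.
It fails at once if the white bin is moved by more than 30 mm (distance of white_bin from where it was at the start of the episode above 0.03 m).
It fails at once if the mouse is moved by more than 30 mm (distance of mouse from where it was at the start of the episode above 0.03 m).
It fails at once if the stain jar is moved by more than 30 mm (distance of stain_jar from where it was at the start of the episode above 0.03 m).
It also fails if it takes over 64 s, if anything falls off the work surface, if the arm or the gripper's body presses on something with over 40 N, if the wrist force passes 120 N, or if a joint passes its speed limit or range.

### The arm

A 6-joint arm with a two-finger parallel gripper is mounted at the origin on the work surface. World frame = base frame: x ahead of the robot, y to its left, z up, the work surface at z = 0. Lengths are in mm, angles in rad, forces in N, time in s.
With the tool pointing down it reaches from about 425 to 950 mm from the base axis. Payload 3.5 kg.
Tool frame: the origin (TCP) lies midway between the tips of the shut fingers; the grasp point (between the pads) lies manip.pinch_z behind it (manip.pinch_z is the distance from the TCP to the grasp point, in mm); z points along the fingers, y is the line along which they close (so a half turn about z gives the same grasp; the last joint's range is limited). The gripper opens to 85 mm and grips with 20 to 120 N. Pads are 22 mm wide; open, the fingers measure 114 mm over their backs; the gripper's body (76 mm by 85 mm) begins 54 mm behind the grasp point. The pads swing forward as they close: fully open they stand 13 mm farther back than shut.
Start: joints at [-1.433, 0.286, 1.577, -0, 1.279, -0.15], TCP at [191.618, -647.216, 231.325] pointing down, gripper open.
Joint ranges: [-2.77, 2.77], [-0.9, 2.22], [0.21, 2.48], [-1.53, 4.67], [0.24, 2.81], [-2.84, 2.84]. Speed limits (rad/s): [2.79, 2.79, 3.14, 3.14, 3.14, 3.14].

### API

Orientations are given as a rotation vector (axis times angle).
In Python, from workcell import manip, optics gives the robot as it stands.
- The arm moves only by the shell command python3 -m pendant 'ROWS' [OPENING] [FORCE]. ROWS is text: rows parted by semicolons, each of 4 numbers parted by spaces: the shift along the tool's x, y, z in mm, then the turn about the tool's z in degrees. A call has 1 to 12 rows; each row shifts and turns the commanded pose from where the row before left it, along the tool's axes as they then stand; what a row does not reach is not made up. A row lasts 1/8 s, in which the tool goes at most 62.5 mm and 10.7 degrees, less where a joint would pass 70% of its speed; a pose out of reach is approached as far as the arm can. A call is refused whole if a number of a shift passes 62.5 or a number of a turn 10.7, either way. A call with a gripper value outside its range is refused whole. OPENING is the finger opening in mm, from 0 to 85.4, set as the call begins (- or left out, the last holds). The fingers move at their own pace and stop on an object; FORCE is the grip in N (left out, the last holds). Time passes only in rows, so rows that do not move let the fingers close. It gives the time, the measured TCP pose, the force, the opening and the grip force at its end, in the units of the state.
- manip.get_obs(): the state, without advancing time (a new reading comes with each control period).
- optics.capture(name): name is "side" or "top"; returns a dict with "color" (384x512x3 uint8, red, green, blue), "range_z" (384x512 float32, mm along the optical axis (not along the pixel's ray), 0 where there is no reading), "fx", "fy", "cx", "cy" (pixels), "R" (3x3) and "t" (3): a world point X has camera coordinates R X + t. Camera axes: x right, y down, z forward; pixel columns grow to the right and rows downward; lengths in mm; the calibration is good to about 2 mm. A picture is of the moment at which its call begins.
- manip.close_job(): hands the job in; it is judged then, once.
The state is a dict: "clock": time; "joints": joint angles; "dq": joint speeds; "joint_efforts": joint torques, N m; "ee_pos": TCP position; "orientation": TCP orientation; "contact_force": force on the tool from outside, world axes, zero at the start; "moment": the same for the moment, N m; "finger_gap": opening from 0.0 (shut) to 1.0 (fully open); "finger_force": force on a finger pad.
Only numpy, scipy, OpenCV 4.12 (cv2) and the standard library are available. Lean on these libraries where they do the work, as an engineer would, in place of code of your own. Each camera call takes 0.05 s, during which the arm holds its last target. There are 200 camera calls.

## Working session

There is one attempt and no reset: what is moved stays moved. The work goes in short steps, Python scripts to look and compute and a shell command to move; the robot and the scene stay as the last step left them, time stands still between calls to the robot, and variables do not carry over. Pictures are saved under pics/ and viewed, at most 10 in all, crops included, and the job is handed in when it is done.

```bash
mkdir -p pics; python3 - <<'E'
from workcell import manip, optics
import cv2, numpy as np
o=manip.get_obs(); print(o['clock'],o['ee_pos'],o['orientation'],manip.pinch_z)
for n in ("side","top"):
    c=optics.capture(n); cv2.imwrite(f"pics/{n}0.png",c["color"][...,::-1]); np.savez(f"{n}0.npz",**c)
    print(n,c['R'].round(3).tolist(),c['t'],c['fx'])
E
```

```text
0.0 [ 191.53788301 -646.57128192  229.91939009] [-3.10679604e+00 -4.50190490e-01 -2.59410450e-05] 18.700000000000003
side [[-0.994, -0.104, -0.021], [-0.057, 0.693, -0.718], [0.089, -0.713, -0.695]] [ 518.47043755   81.67703062 1206.57177616] 418.8848871538238
top [[-0.055, -0.998, 0.003], [-0.977, 0.053, -0.208], [0.208, -0.014, -0.978]] [  69.87963888  515.17978815 1201.76950045] 470.75197263568225
```

View pics/side0.png

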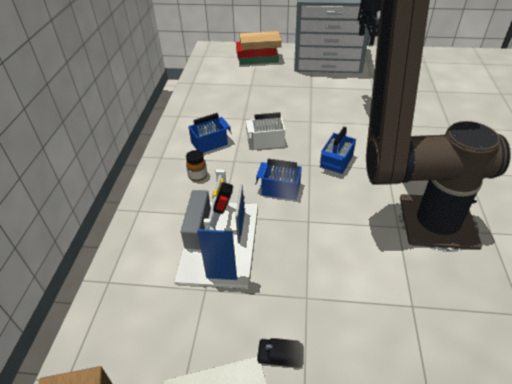

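View pics/top0.png

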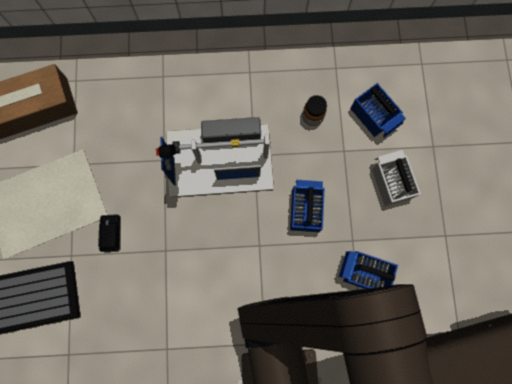

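The top view shows three blue bins at (308,206), (378,110) and (369,270). The leftmost, (308,206), is the target, with its lip on the +x side. The dock's panel is at (237,172), the keeper at (235,142) and the lever grip at (168,150).

```bash
cat > h.py <<'E'
import numpy as np, cv2
def cloud(c):
    z=c['range_z'].astype(float); v,u=np.indices(z.shape)
    P=np.stack([(u-c['cx'])/c['fx']*z,(v-c['cy'])/c['fy']*z,z],-1)
    W=(P-c['t'])@c['R']; W[z==0]=np.nan
    return W
def rect(P):
    (cx,cy),(w,h),a=cv2.minAreaRect(P[:,:2].astype(np.float32)); return [round(float(x),1) for x in (cx,cy,w,h,a)]
E
python3 - <<'E'
from h import *
import json
for n in ("top","side"):
    c=dict(np.load(n+'0.npz')); W=cloud(c); col=c['color'].astype(int); hsv=cv2.cvtColor(c['color'],cv2.COLOR_RGB2HSV)
    hh,ss,vv=[hsv[...,i].astype(int) for i in range(3)]
    u0,u1,v0,v1=(285,332,175,238) if n=="top" else (250,308,152,205)
    m=np.zeros(hh.shape,bool); m[v0:v1,u0:u1]=1
    z=W[...,2]
    def show(name,k):
        P=W[k]; 
        if len(P)<4: print(n,name,len(P)); return
        print(n,name,len(P),'mean',P.mean(0).round(1),'min',np.percentile(P,3,axis=0).round(1),'max',np.percentile(P,97,axis=0).round(1),'rect',rect(P))
    show('binblue',m&(z>20)&(hh>100)&(hh<130)&(ss>120))
    show('handle',m&(z>90)&(vv<80))
    show('rim',m&(z>55)&(z<85))
    show('handle z>95',m&(z>95))
    d=np.zeros(hh.shape,bool)
    if n=="top": d[115:200,150:280]=1
    else: d[165:290,175:262]=1
    show('yellow',d&(hh>18)&(hh<35)&(ss>150)&(vv>120))
    show('red',d&((hh<6)|(hh>174))&(ss>150)&(vv>80)&(z>100))
    show('black lever',d&(vv<60)&(z>200))
    show('z>160',d&(z>160))
    show('rail 115-130',d&(z>112)&(z<132)&(W[...,0]<(0 if 0 else 760)))
    show('base',d&(z>3)&(z<30)&(ss<40)&(vv>150))
E
python3 - <<'E'
import cv2
a=cv2.imread('pics/top0.png')[110:245,150:340]; b=cv2.imread('pics/side0.png')[150:290,170:320]
a=cv2.resize(a,(760,540),interpolation=cv2.INTER_CUBIC); cv2.imwrite('pics/tc.png',a)
b=cv2.resize(b,(600,560),interpolation=cv2.INTER_CUBIC); cv2.imwrite('pics/sc.png',b)
E
```

```text
top binblue 686 mean [469.3 -96.3  62.6] min [ 401.7 -139.    26.3] max [526.7 -54.7 109. ] rect [466.1, -98.3, 79.4, 126.9, 82.4]
top handle 211 mean [456.3 -97.2 112.8] min [ 415.  -107.5  102.9] max [499.3 -88.  117.3] rect [457.6, -97.8, 14.7, 89.6, 82.5]
top rim 617 mean [ 474.4 -100.4   67.3] min [ 402.7 -139.6   56.6] max [528.  -55.8  75.5] rect [467.0, -98.9, 80.5, 128.8, 82.7]
top handle z>95 211 mean [456.3 -97.2 112.8] min [ 415.  -107.5  102.9] max [499.3 -88.  117.3] rect [457.6, -97.8, 14.7, 89.6, 82.5]
top yellow 35 mean [614.3  82.2 167.3] min [600.3  74.7 144.1] max [627.2  90.1 195.7] rect [613.8, 82.4, 27.3, 15.4, 0.5]
top red 11 mean [560.3 249.8 295.4] min [555.4 248.  293.6] max [565.9 251.7 298. ] rect [560.7, 249.7, 11.2, 3.8, 9.9]
top black lever 201 mean [559.8 228.2 300.4] min [545.3 217.6 250.6] max [581.3 243.2 315.8] rect [567.8, 236.7, 40.0, 45.5, 88.2]
top z>160 395 mean [570.4 230.9 252.4] min [546.2  84.3 166.6] max [621.6 260.1 315.1] rect [581.0, 170.3, 188.1, 80.5, 86.3]
top rail 115-130 199 mean [566.9  99.5 122.5] min [551.9   4.3 113. ] max [6
[... 774 characters left out ...]
x [626.6  93.9 192.9] rect [612.5, 84.3, 28.2, 19.8, 0.4]
side red 106 mean [564.7 252.  283.2] min [554.9 245.3 264.8] max [575.3 255.3 296.2] rect [564.4, 250.4, 12.1, 23.4, 89.5]
side black lever 213 mean [563.  240.4 293.3] min [546.7 225.  247. ] max [583.2 247.2 313.4] rect [564.9, 234.9, 26.4, 40.9, 89.2]
side z>160 1008 mean [578.9 245.2 227.1] min [547.2  91.6 162.9] max [621.3 262.4 311.2] rect [580.0, 171.5, 189.8, 81.6, 86.0]
side rail 115-130 296 mean [580.1 186.  122.2] min [550.1   7.8 112.8] max [625.8 262.7 131. ] rect [592.2, 132.3, 79.8, 263.2, 2.5]
side base 2160 mean [604.6 163.8  12.9] min [521.4  -4.5   8.5] max [702.4 276.6  16.2] rect [642.1, 43.7, 266.7, 487.5, 9.6]
```

View pics/tc.png

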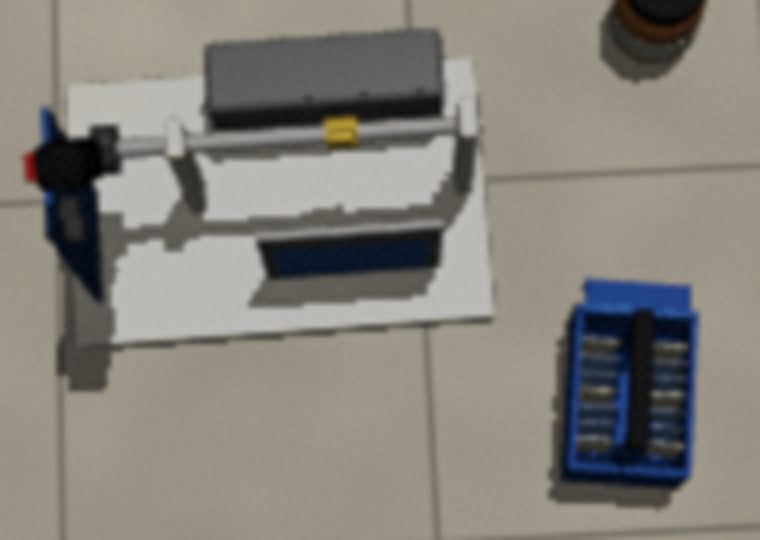

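View pics/sc.png

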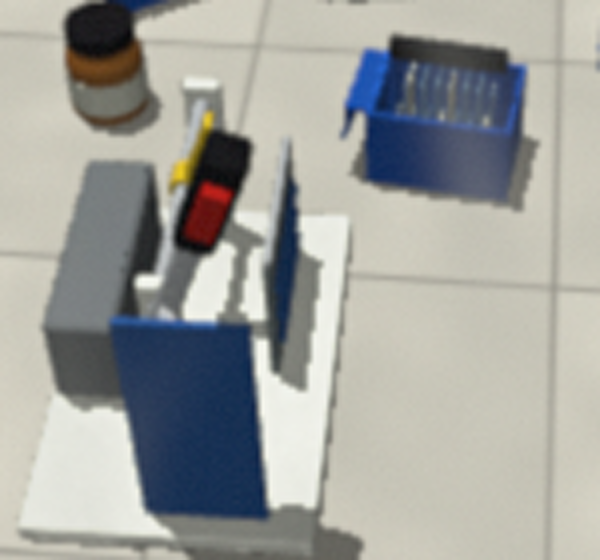

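Crops: the bin's lip faces +x with a slight yaw. The dock is slightly yawed too. The panel's top edge runs from about (258,235) to (440,228) in the top crop. A blue guard plate stands on the +y side of the lever; I'll measure that, the rail and the lever.

```bash
python3 - <<'E'
from h import *
for n in ("top","side"):
    c=dict(np.load(n+'0.npz')); W=cloud(c); hsv=cv2.cvtColor(c['color'],cv2.COLOR_RGB2HSV).astype(int)
    h,s,v=[hsv[...,i] for i in range(3)]; X,Y,Z=[W[...,i] for i in range(3)]
    pr=lambda name,P: print(n,name,len(P),P.min(0).round(0),P.max(0).round(0),P.mean(0).round(1))
    m=(Z>110)&(Z<132)&(X>530)&(X<590)&(Y>0)&(Y<170)
    P=W[m]; pr('panel',P)
    Q=P[P[:,2]>118]; k=np.polyfit(Q[:,1],Q[:,0],1); print(' fit slope x per y',k,'res',np.std(Q[:,0]-np.polyval(k,Q[:,1])).round(1), 'ymin/max pct',np.percentile(Q[:,1],[1,99]),'z',np.percentile(Q[:,2],[50,90]))
    g=(Y>215)&(Y<300)&(X>480)&(X<720)&(Z>20)&(h>100)&(h<130)&(s>100)
    pr('guard',W[g])
    # guard outline by z bins
    G=W[g]
    for a in range(20,200,20):
        q=G[(G[:,2]>=a)&(G[:,2]<a+20)]
        if len(q)>3: print('  z',a,'x',q[:,0].min().round(),q[:,0].max().round(),'y',q[:,1].min().round(),q[:,1].max().round())
    sh=(Z>130)&(Z<150)&(X>590)&(X<650)&(Y>0)&(Y<200)&(s<60)
    q=W[sh]; pr('shaft',q); k=np.polyfit(q[:,1],q[:,0],1); print(k)
    f=(Z>20)&(s<60)&(v<130)&(X>620)&(X<720)&(Y>20)&(Y<200); pr('feeder',W[f])
    b=(v<70)&(Z>225)&(X>520)&(X<640)&(Y>180)&(Y<280); B=W[b]; pr('grip',B)
    for a in range(230,330,10):
        q=B[(B[:,2]>=a)&(B[:,2]<a+10)]
        if len(q)>3: print('  z',a,'x',q[:,0].min().round(1),q[:,0].max().round(1),'y',q[:,1].min().round(1),q[:,1].max().round(1))
E
```

```text
top panel 165 [557.  23. 110.] [565. 140. 131.] [560.1  80.4 122.1]
 fit slope x per y [-2.11074340e-02  5.62109116e+02] res 2.0 ymin/max pct [ 22.68115928 139.7512151 ] z [124.36406971 127.41294489]
top guard 198 [545. 218.  35.] [623. 260. 315.] [574.2 254.5 132.9]
  z 20 x 551.0 605.0 y 255.0 257.0
  z 40 x 547.0 618.0 y 255.0 257.0
  z 60 x 548.0 613.0 y 255.0 257.0
  z 80 x 548.0 609.0 y 255.0 258.0
  z 100 x 547.0 603.0 y 255.0 257.0
  z 120 x 547.0 598.0 y 255.0 257.0
  z 140 x 547.0 587.0 y 255.0 258.0
  z 160 x 548.0 620.0 y 255.0 257.0
  z 180 x 548.0 622.0 y 255.0 260.0
top shaft 318 [606.   0. 132.] [637. 200. 150.] [619.3 100.1 142. ]
[-2.07394530e-02  6.21386548e+02]
top feeder 1291 [620.  20.  20.] [710. 182. 146.] [675.1  97.3  84.7]
top grip 197 [545. 217. 249.] [591. 244. 317.] [559.8 227.6 302.4]
  z 250 x 568.4 590.6 y 217.6 237.9
  z 260 x 563.5 585.3 y 217.6 221.9
  z 270 x 562.5 581.3 y 217.8 219.0
  z 280 x 557.3 577.5 y 217.6 219.3
  z 290 x 547.8 575.2 y 217.2 239.4
  z 300 x 545.0 573.3 y 217.8 243.9
  z 310 x 544.8 569.2 y 219.1 243.2
side panel 102 [556. 
[... 396 characters left out ...]
0 x 550.0 623.0 y 259.0 263.0
  z 120 x 549.0 625.0 y 258.0 264.0
  z 140 x 550.0 626.0 y 258.0 264.0
  z 160 x 549.0 627.0 y 257.0 264.0
  z 180 x 549.0 626.0 y 254.0 264.0
side shaft 158 [610.   1. 130.] [634. 197. 150.] [622.   83.9 141.5]
[8.32037833e-03 6.21334380e+02]
side feeder 978 [620.  20.  20.] [704. 196. 149.] [676.  111.5  74.5]
side grip 232 [545. 222. 240.] [586. 254. 315.] [563.6 240.6 291.5]
  z 240 x 565.8 585.5 y 243.5 247.9
  z 250 x 561.0 585.4 y 240.8 250.0
  z 260 x 558.2 585.0 y 241.5 251.7
  z 270 x 555.3 581.8 y 240.3 253.7
  z 280 x 552.4 577.8 y 231.2 246.3
  z 290 x 549.4 573.6 y 229.2 247.2
  z 300 x 544.6 571.5 y 222.7 248.3
  z 310 x 548.1 568.0 y 221.8 246.1
```

```bash
cat >> h.py <<'E'
def go(x,y,z,yaw):
    """shift in tool axes (after turning in place by the printed turn), TCP target"""
    from workcell import manip
    from scipy.spatial.transform import Rotation as R
    o=manip.get_obs(); M=R.from_rotvec(o['orientation']).as_matrix(); p=np.array(o['ee_pos'])
    now=np.degrees(np.arctan2(M[1,0],M[0,0])); turn=-(yaw-now)
    M2=M@R.from_euler('z',turn,degrees=True).as_matrix()
    print('t',round(o['clock'],2),'pos',p.round(1),'yaw',now.round(1),'down',M[2,2].round(4),'-> turn',round(turn,1),'shift',(M2.T@(np.array([x,y,z])-p)).round(1))
E
python3 - <<'E'
from h import *
go(457.5,-97.5,230,-7.5)
E
python3 -m pendant '0 0 0 8;0 0 0 8;0 0 0 8' 50 30
```

```text
t 0.1 pos [ 191.5 -646.6  230. ] yaw 16.5 down -1.0 -> turn 24.0 shift [ 192.  -579.1    1.1]
clock: 0.48
ee_pos: [191.6, -646.8, 230.5]
orientation: [-3.133, 0.213, 0.0]
contact_force: [-0.3, 0.2, 0.2]
finger_gap: 0.586
finger_force: 0.0
```

```bash
python3 -m pendant '17.5 -52.6 0 0;17.5 -52.6 0 0;17.5 -52.6 0 0;17.5 -52.6 0 0;17.5 -52.6 0 0;17.5 -52.6 0 0;17.5 -52.6 0 0;17.5 -52.6 0 0;17.5 -52.6 0 0;17.5 -52.6 0 0;17 -53 0 0;0 0 0 0'
python3 - <<'E'
from h import *
from workcell import optics
go(457.5,-97.5,230,-7.5)
c=optics.capture('side'); cv2.imwrite('pics/s1.png',c['color'][130:330,120:400,::-1].repeat(2,0).repeat(2,1))
W=cloud(c);m=(W[...,2]>95)&(W[...,2]<118)&(abs(W[...,0]-457)<60)&(abs(W[...,1]+97)<40); print(rect(W[m]),m.sum())
E
```

```text
clock: 1.98
ee_pos: [458.2, -95.0, 230.9]
orientation: [-3.135, 0.196, 0.001]
contact_force: [-0.4, 0.0, -0.1]
finger_gap: 0.584
finger_force: 0.0
t 1.98 pos [458.2 -95.  230.9] yaw -7.2 down -1.0 -> turn 0.3 shift [-0.3  2.5  0.9]
[458.1, -96.8, 18.2, 89.0, 84.3] 192
```

View pics/s1.png

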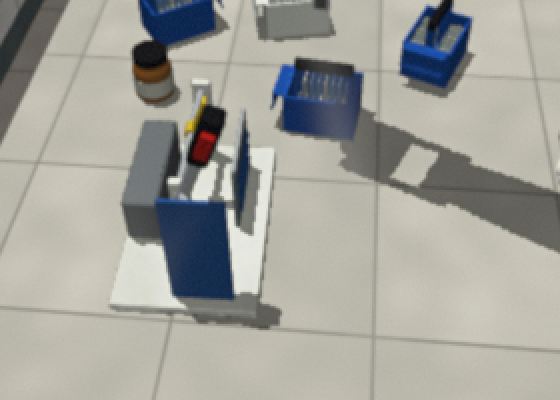

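The crop shows the blue bin at (320,95) untouched. The gripper is above the crop. Descending now.

```bash
python3 -m pendant '0 2 25 0;0 0 30 0;0 0 30 0;0 0 25 0;0 0 20 0;0 0 10 0;0 0 4 0;0 0 0 0'
python3 - <<'E'
from h import *
go(457.5,-97.2,86,-7.5)
E
```

```text
clock: 3.02
ee_pos: [457.6, -100.7, 87.7]
orientation: [3.135, -0.207, 0.001]
contact_force: [-0.6, 0.3, 0.3]
finger_gap: 0.587
finger_force: 0.0
t 3.02 pos [ 457.6 -100.7   87.7] yaw -7.5 down -1.0 -> turn -0.0 shift [-0.6 -3.5  1.7]
```

```bash
python3 -m pendant '0 -3 1 0;0 0 0 0;0 0 0 0' 
python3 -m pendant '0 0 0 0;0 0 0 0;0 0 0 0;0 0 0 0;0 0 0 0;0 0 0 0;0 0 -10 0;0 0 -20 0;0 0 -30 0;0 0 -30 0;0 0 -30 0;0 0 0 0' 0 50
python3 - <<'E'
from h import *
go(498.8,80.7,255,1.2)
E
```

```text
clock: 3.4
ee_pos: [458.0, -97.2, 86.7]
orientation: [3.135, -0.205, 0.001]
contact_force: [-0.3, 0.9, -0.4]
finger_gap: 0.588
finger_force: 0.0
clock: 4.9
ee_pos: [459.2, -97.6, 208.9]
orientation: [3.133, -0.206, 0.009]
contact_force: [-0.1, 0.1, -3.9]
finger_gap: 0.157
finger_force: 50.7
t 4.9 pos [459.2 -97.6 208.9] yaw -7.5 down -1.0 -> turn -8.7 shift [  43.6 -177.4  -46.2]
```

```bash
python3 -m pendant '0 0 0 -4.4;0 0 0 -4.3;4 -20 0 0;8 -35 0 0;8 -40 0 0;8 -40 0 0;8 -30 0 0;6 -12 0 0;0 0 0 0;0 0 0 0'
cat > look.py <<'E'
from h import *
from workcell import optics
go(498.8,80.7,145.5,1.2)
import sys
for n in ('top','side'):
    c=optics.capture(n); np.savez(n+sys.argv[1]+'.npz',**c); W=cloud(c); X,Y,Z=[W[...,i] for i in range(3)]
    hsv=cv2.cvtColor(c['color'],cv2.COLOR_RGB2HSV).astype(int); h,s,v=[hsv[...,i] for i in range(3)]
    b=(h>100)&(h<130)&(s>120)&(X>410)&(X<600)&(Y>20)&(Y<150)&(Z>130); P=W[b]
    if len(P)>5:
        q=lambda a:np.percentile(a,[2,50,98]).round(1)
        print(n,'blue',len(P),'x',q(P[:,0]),'y',q(P[:,1]),'z',q(P[:,2]),rect(P))
        L=P[P[:,0]>np.percentile(P[:,0],98)-12]; print('  lip end x',q(L[:,0]),'y',q(L[:,1]),'z',q(L[:,2]))
    a=c['color'][100:260,150:350] if n=='top' else c['color'][110:270,150:350]
    if n=='side': A=np.hstack([A,a])
    else: A=a
cv2.imwrite('pics/look%s.png'%sys.argv[1],cv2.resize(A[...,::-1],None,fx=2,fy=2))
E
python3 look.py 2
```

```text
clock: 6.15
ee_pos: [495.7, 79.7, 205.6]
orientation: [3.141, 0.031, -0.002]
contact_force: [-1.0, -0.1, -3.1]
finger_gap: 0.156
finger_force: 50.7
t 6.15 pos [495.7  79.7 205.6] yaw 1.1 down -1.0 -> turn -0.1 shift [ 3.2 -1.  60.1]
side blue 1135 x [454.1 513.7 564. ] y [ 41.4 117.6 121.9] z [131.5 166.7 206.3] [506.3, 81.1, 120.5, 83.9, 0.6]
  lip end x [552.6 559.7 566. ] y [ 51.3  86.3 116.8] z [175.2 188.7 191.7]
```

View pics/look2.png

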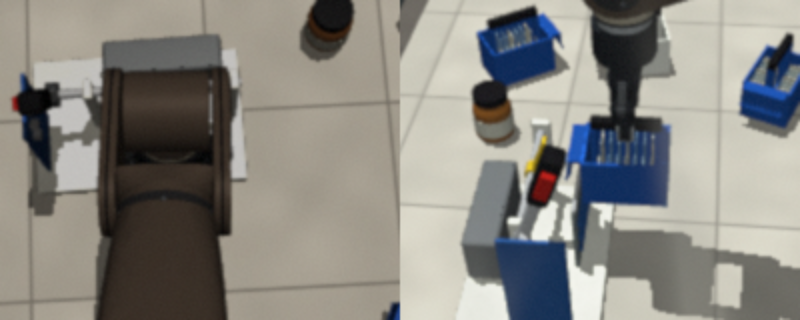

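The side view shows the bin held level at the handle (625,125), with its lip over the rail. I'll check pitch and offset.

```bash
python3 - <<'E'
from h import *
c=dict(np.load('side2.npz')); W=cloud(c); X,Y,Z=[W[...,i] for i in range(3)]
hsv=cv2.cvtColor(c['color'],cv2.COLOR_RGB2HSV).astype(int); h,s,v=[hsv[...,i] for i in range(3)]
b=(h>100)&(h<130)&(s>120)&(X>410)&(X<600)&(Y>20)&(Y<135)&(Z>100)
P=W[b]; w=P[P[:,1]>114]
for a in range(436,576,8):
    q=w[(w[:,0]>=a)&(w[:,0]<a+8)]
    if len(q)>2: print(a,q[:,2].min().round(1),q[:,2].max().round(1),len(q),q[:,1].mean().round(1))
for a in range(120,200,10):
    q=w[(w[:,2]>=a)&(w[:,2]<a+10)]
    if len(q)>2: print('z',a,q[:,0].min().round(1),q[:,0].max().round(1))
l=P[(P[:,1]<110)&(P[:,1]>55)&(P[:,0]>548)]
for a in range(548,590,4):
    q=l[(l[:,0]>=a)&(l[:,0]<a+4)]
    if len(q)>1: print('lip x',a,q[:,2].min().round(1),q[:,2].max().round(1),len(q))
E
```

```text
444 125.2 174.6 11 117.6
452 123.0 190.1 57 118.1
460 122.2 189.2 57 118.8
468 125.2 189.8 57 118.6
476 121.1 189.3 64 118.6
484 122.2 191.2 70 119.0
492 124.6 188.5 59 118.8
500 123.3 189.8 57 119.5
508 124.3 191.5 58 119.5
516 124.1 189.1 63 119.6
524 122.1 188.8 59 119.8
532 122.8 189.3 62 120.2
540 118.2 190.5 65 119.8
548 118.1 190.3 13 118.9
556 186.7 190.3 5 116.4
564 168.1 186.4 5 115.8
z 120 448.4 549.4
z 130 451.0 548.6
z 140 451.3 548.3
z 150 451.2 547.9
z 160 453.7 565.4
z 170 451.4 565.3
z 180 454.1 564.6
z 190 459.1 563.9
lip x 548 186.3 191.4 25
lip x 552 185.7 192.4 21
lip x 556 186.5 191.8 25
lip x 560 185.0 190.3 21
lip x 564 186.8 190.4 15
```

```bash
python3 -m pendant '3.5 -0.5 0 0;0 0 10 0;0 0 12 0;0 0 10 0;0 0 8 0;0 0 5 0;0 0 0 0;0 0 0 0'
python3 - <<'E'
from h import *
go(499.5,80.7,145.5,1.2)
E
```

```text
clock: 7.25
ee_pos: [499.9, 81.1, 161.8]
orientation: [3.141, 0.033, 0.001]
contact_force: [0.7, 0.0, -3.6]
finger_gap: 0.155
finger_force: 50.7
t 7.25 pos [499.9  81.1 161.8] yaw 1.2 down -1.0 -> turn -0.0 shift [-0.4  0.4 16.3]
```

```bash
python3 -m pendant '0 0 6 0;0 0 5 0;0 0 2 0;0 0 1 0;0 0 0 0;0 0 0 0'
```

```text
clock: 8.0
ee_pos: [499.7, 81.1, 147.5]
orientation: [3.141, 0.033, 0.001]
contact_force: [-0.7, 0.9, -3.4]
finger_gap: 0.153
finger_force: 50.7
```

```bash
python3 -m pendant '0 0 1 0;0 0 1 0;0 0 1 0;0 0 0 0;0 0 0 0'
```

```text
clock: 8.62
ee_pos: [499.8, 81.1, 144.8]
orientation: [3.141, 0.033, 0.001]
contact_force: [-1.1, 0.2, -0.1]
finger_gap: 0.157
finger_force: 51.2
```

```bash
python3 -m pendant '0 0 0.5 0;0 0 0 0;0 0 0 0;0 0 0 0;0 0 0 0;0 0 0 0' 45 
python3 -m pendant '0 0 -10 0;0 0 -25 0;0 0 -40 0;0 0 -50 0;0 0 -50 0;0 0 -40 0;0 0 0 0'
python3 look.py 3
```

```text
clock: 9.38
ee_pos: [499.6, 81.1, 143.8]
orientation: [3.141, 0.033, -0.0]
contact_force: [-0.2, 0.0, -0.1]
finger_gap: 0.523
finger_force: 0.0
clock: 10.25
ee_pos: [501.1, 81.1, 364.5]
orientation: [3.141, 0.033, 0.015]
contact_force: [0.3, -0.2, 0.3]
finger_gap: 0.521
finger_force: 0.0
t 10.25 pos [501.1  81.1 364.5] yaw 1.2 down -1.0 -> turn -0.0 shift [-4.40e+00  2.00e-01  2.19e+02]
top blue 63 x [462.5 484.3 563.2] y [ 58.3  78.9 122.8] z [130.2 438.2 510.9] [516.7, 87.3, 71.8, 104.3, 76.1]
  lip end x [555.7 558.5 564.2] y [ 53.3  78.5 112.8] z [130.1 131.1 133.7]
side blue 46 x [455.8 533.4 562.4] y [ 67.7  88.6 115.2] z [130.2 144.6 161.6] [514.1, 79.3, 108.7, 48.5, 16.2]
  lip end x [553.9 560.5 564.8] y [ 67.1  90.6 117.3] z [130.1 130.6 131.4]
```

View pics/look3.png

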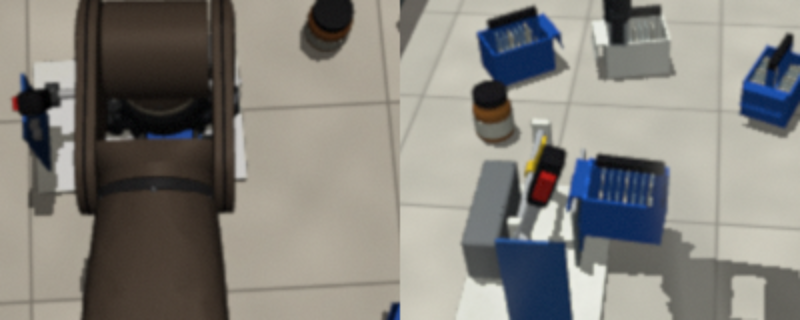

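The bin hangs on the rail at (620,200), let go, leaning only slightly, with its lip top at about 130 mm. The lever grip is still up at (547,175). Next, above the grip.

```bash
python3 - <<'E'
from h import *
go(565.5,232.5,364,1.2)
c=dict(np.load('side3.npz')); W=cloud(c); hsv=cv2.cvtColor(c['color'],cv2.COLOR_RGB2HSV).astype(int);h,s,v=[hsv[...,i] for i in range(3)]
r=((h<6)|(h>174))&(s>150)&(v>80)&(W[...,2]>200)&(W[...,1]>200); print(W[r].mean(0),r.sum())
r=(v<70)&(W[...,2]>235)&(W[...,0]>520)&(W[...,0]<600)&(W[...,1]>215)&(W[...,1]<256); P=W[r]; print(P.min(0),P.max(0))
E
python3 -m pendant '10 -10 0 0;12 -25 0 0;12 -35 0 0;12 -35 0 0;12 -30 0 0;10 -18 0 0;0 0 0 0;0 0 0 0' 85 25
python3 - <<'E'
from h import *
go(565.5,232.5,259,1.2)
E
```

```text
t 10.35 pos [499.5  81.1 359.2] yaw 1.2 down -1.0 -> turn -0.0 shift [  69.2 -150.    -4.7]
[564.68804252 251.92245953 282.83238701] 106
[545.10024238 220.09053228 240.83545122] [586.02738554 253.7524521  314.99684758]
clock: 11.35
ee_pos: [564.1, 235.4, 357.5]
orientation: [3.141, 0.033, -0.004]
contact_force: [-0.3, -0.1, -0.1]
finger_gap: 0.995
finger_force: 0.0
t 11.35 pos [564.1 235.4 357.5] yaw 1.2 down -1.0 -> turn -0.0 shift [ 1.6  2.8 98.5]
```

```bash
python3 -m pendant '1 2.5 20 0;0 0 25 0;0 0 25 0;0 0 15 0;0 0 8 0;0 0 3 0;0 0 0 0;0 0 0 0'
python3 - <<'E'
from h import *
go(565,231.7,261,1.2)
E
```

```text
clock: 12.35
ee_pos: [565.9, 233.1, 263.9]
orientation: [-3.141, -0.033, -0.003]
contact_force: [-0.3, -0.3, 0.1]
finger_gap: 0.997
finger_force: 0.0
t 12.35 pos [565.9 233.1 263.9] yaw 1.2 down -1.0 -> turn -0.0 shift [-0.9  1.4  2.9]
```

```bash
python3 -m pendant '-1 1 3 0;0 0 0 0;0 0 0 0;0 0 0 0;0 0 0 0;0 0 0 0;0 0 0 0;0 0 0 0;0 0 0 0;0 0 0 0' 0 25
python3 - <<'E'
from h import *
from workcell import manip
go(565,231.7,261,1.2); o=manip.get_obs(); print(o['finger_gap']*85.4,o['contact_force'])
x0,z0=o['ee_pos'][0],o['ee_pos'][2]; th=np.arctan2(z0+18.7-137,617.1-x0); r=np.hypot(z0+18.7-137,617.1-x0); print(th,r)
t=np.linspace(th,0,25); p=np.c_[-r*np.cos(t),-r*np.sin(t)]; print(np.diff(p,axis=0).round(1).tolist())
E
```

```text
clock: 13.6
ee_pos: [564.5, 231.2, 260.7]
orientation: [3.14, 0.033, -0.0]
contact_force: [-2.0, -3.8, 3.3]
finger_gap: 0.323
finger_force: 27.7
t 13.6 pos [564.5 231.2 260.7] yaw 1.2 down -1.0 -> turn -0.0 shift [ 0.5 -0.4 -0.3]
27.560057058997383 [-2.03951711 -3.75738329  3.33803342]
1.216837845263238 151.76698816361053
[[-7.1, 2.8], [-7.0, 3.2], [-6.8, 3.6], [-6.6, 3.9], [-6.4, 4.2], [-6.2, 4.6], [-6.0, 4.9], [-5.7, 5.2], [-5.4, 5.4], [-5.2, 5.7], [-4.9, 6.0], [-4.6, 6.2], [-4.2, 6.4], [-3.9, 6.6], [-3.6, 6.8], [-3.2, 7.0], [-2.9, 7.1], [-2.5, 7.3], [-2.1, 7.4], [-1.7, 7.5], [-1.4, 7.6], [-1.0, 7.6], [-0.6, 7.7], [-0.2, 7.7]]
```

```bash
python3 -m pendant '-7.1 0 2.8 0;-7 0 3.2 0;-6.8 0 3.6 0;-6.6 0 3.9 0;-6.4 0 4.2 0;-6.2 0 4.6 0;0 0 0 0'
python3 - <<'E'
from h import *
go(564.5-40.1,231,260.7-22.3,1.2)
E
```

```text
clock: 14.48
ee_pos: [524.4, 230.4, 238.6]
orientation: [3.14, 0.033, 0.003]
contact_force: [-0.7, -5.3, 5.1]
finger_gap: 0.33
finger_force: 27.6
t 14.47 pos [524.4 230.4 238.6] yaw 1.2 down -1.0 -> turn 0.0 shift [-0.  -0.6  0.2]
```

```bash
python3 -m pendant '-6 0 4.9 0;-5.7 0 5.2 0;-5.4 0 5.4 0;-5.2 0 5.7 0;-4.9 0 6 0;-4.6 0 6.2 0;-4.2 0 6.4 0;-3.9 0 6.6 0;-3.6 0 6.8 0;-3.2 0 7 0;0 0 0 0'
python3 - <<'E'
from h import *
from workcell import optics
go(465.5,228,118,1.2)
c=optics.capture('side'); cv2.imwrite('pics/s4.png',cv2.resize(c['color'][130:310,150:350,::-1],None,fx=3,fy=3))
E
```

```text
clock: 15.85
ee_pos: [476.6, 229.4, 176.4]
orientation: [3.139, 0.034, -0.003]
contact_force: [-1.6, -5.4, 0.6]
finger_gap: 0.325
finger_force: 28.2
t 15.85 pos [476.6 229.4 176.4] yaw 1.2 down -1.0 -> turn 0.0 shift [-11.    1.   58.4]
```

View pics/s4.png

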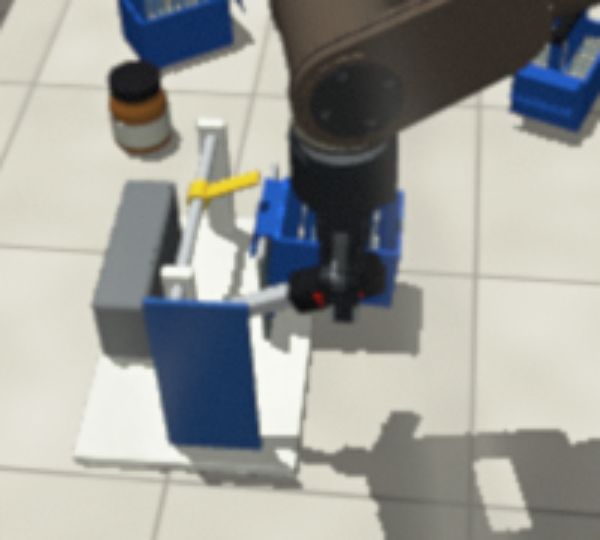

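The lever is swinging down, with the grip held at (335,285). The keeper at (230,185) is heading over the lip, and the bin is still seated. Continuing.

```bash
python3 -m pendant '-2.9 0 7.1 0;-2.5 0 7.3 0;-2.1 0 7.4 0;-1.7 0 7.5 0;-1.4 0 7.6 0;-1 0 7.6 0;-0.6 0 6 0;0 0 3 0;0 0 0 0'
```

```text
clock: 17.02
ee_pos: [464.5, 229.1, 123.0]
orientation: [3.139, 0.034, -0.004]
contact_force: [-2.3, -5.3, 0.5]
finger_gap: 0.323
finger_force: 29.1
```

```bash
python3 -m pendant '0 0 2 0;0 0 2 0;0 0 2 0;0 0 1 0;0 0 0 0'
```

```text
clock: 17.65
ee_pos: [464.3, 229.1, 116.2]
orientation: [3.139, 0.034, -0.005]
contact_force: [-2.7, -4.6, 2.0]
finger_gap: 0.326
finger_force: 29.4
```

```bash
python3 -m pendant '0 0 1.5 0;0 0 1.5 0;0 0 1.5 0;0 0 0 0;0 0 0 0'
```

```text
clock: 18.27
ee_pos: [464.4, 229.1, 111.7]
orientation: [3.139, 0.034, -0.004]
contact_force: [-2.5, -5.3, 2.4]
finger_gap: 0.326
finger_force: 29.4
```

```bash
cat > lev.py <<'E'
from h import *
from workcell import optics
for n in('side','top'):
    c=optics.capture(n); W=cloud(c); hsv=cv2.cvtColor(c['color'],cv2.COLOR_RGB2HSV).astype(int);h,s,v=[hsv[...,i] for i in range(3)]
    y=(h>18)&(h<35)&(s>150)&(v>100)&(abs(W[...,1]-82)<25)&(abs(W[...,0]-590)<60)&(W[...,2]>120); P=W[y]
    if len(P)>5:
        Q=P[P[:,0]<605]; k=np.polyfit(Q[:,0],Q[:,2],1); print(n,len(P),P.min(0).round(1),P.max(0).round(1),'angle',-np.arctan(k[0]).round(3))
    A=W[(abs(W[...,1]-231)<17)&(W[...,0]>515)&(W[...,0]<612)&(W[...,2]>125)&(W[...,2]<250)&(s<60)]
    if len(A)>5: k=np.polyfit(A[:,0],A[:,2],1); print(' arm',len(A),A.min(0).round(1),A.max(0).round(1),-np.arctan(k[0]).round(3))
    if n=='side': cv2.imwrite('pics/s5.png',cv2.resize(c['color'][130:310,150:350,::-1],None,fx=3,fy=3))
E
python3 lev.py
```

```text
side 110 [561.   74.7 136. ] [627.   94.5 148.3] angle 0.011
 arm 117 [515.5 223.6 129.5] [553.2 241.8 147.7] -0.013
top 141 [561.9  74.7 135.3] [630.4  92.4 152.9] angle -0.032
 arm 107 [565.1 224.5 125.7] [611.5 248.  189.7] 0.423
```

```bash
python3 - <<'E'
from workcell import manip
o=manip.get_obs(); print(o['ee_pos'],o['contact_force'])
E
```

```text
[464.40984136 229.12682661 111.69887626] [-2.86345607 -4.96529468  1.03436776]
```

The keeper and lever arm both measure level (angle about 0). Releasing and retreating.

```bash
python3 -m pendant '0 0 0 0;0 0 0 0;0 0 0 0;0 0 0 0;0 0 0 0;0 0 0 0;0 0 0 0;0 0 0 0' 85
python3 -m pendant '0 0 -10 0;0 0 -25 0;0 0 -40 0;0 0 -50 0;0 0 -50 0;0 0 -40 0;0 0 0 0;0 0 0 0;0 0 0 0;0 0 0 0'
python3 lev.py; python3 look.py 6
```

```text
clock: 19.38
ee_pos: [465.5, 229.9, 112.3]
orientation: [-3.141, -0.033, -0.0]
contact_force: [-0.8, -0.5, -0.2]
finger_gap: 0.996
finger_force: 0.0
clock: 20.62
ee_pos: [465.0, 229.8, 325.7]
orientation: [3.141, 0.033, -0.004]
contact_force: [0.4, -0.1, -0.0]
finger_gap: 0.994
finger_force: 0.0
side 109 [563.1  74.5 135.5] [626.8  93.8 148.5] angle -0.001
 arm 125 [515.4 223.8 133.7] [553.1 244.6 148. ] -0.005
top 144 [561.5  74.8 134.9] [630.9  92.5 150.4] angle -0.032
 arm 107 [549.  222.1 126.6] [611.8 239.2 154.1] -0.079
t 20.73 pos [465.2 229.9 326.3] yaw 1.2 down -1.0 -> turn -0.0 shift [ 30.8 149.8 180.8]
top blue 126 x [448.3 551.8 566.3] y [ 47.5  86.2 118.2] z [130.1 131.8 168.5] [507.4, 85.7, 75.6, 120.5, 87.7]
  lip end x [554.9 560.5 566.8] y [ 50.4  91.1 116.4] z [130.1 130.9 134.2]
side blue 42 x [455.7 533.6 563.8] y [ 82.   89.5 119.2] z [130.3 144.2 162.8] [512.0, 101.8, 52.3, 106.3, 79.8]
  lip end x [554.2 558.5 564.4] y [ 69.4 107.8 120.5] z [130.2 130.4 131.7]
```

View pics/s5.png

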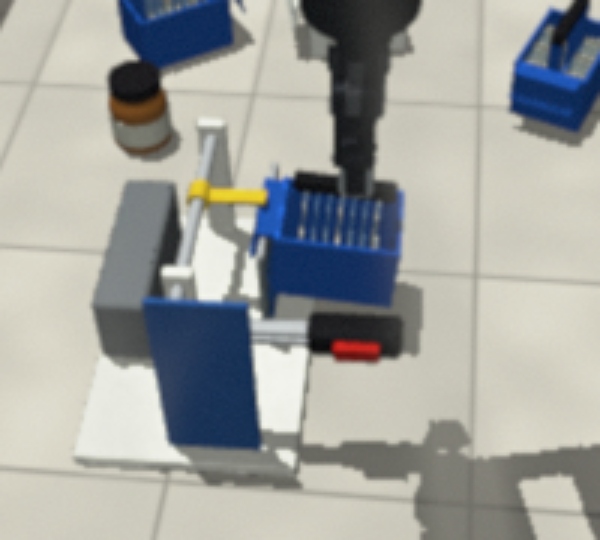

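The lever is level and locked with its button sprung out at (355,350). The keeper lies over the lip at (240,195), the bin is seated and the gripper is clear above.

```bash
python3 -c "
from workcell import manip
print(manip.close_job())"
```

```text
the job is handed in; nothing more can be done
None
```

The job is handed in with no verdict returned: the blue bin hangs let go on the middle of the rail, and the lever is fully down over it with the button out and the gripper clear; I never went near the white bin, mouse or jar.

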